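Load a flanged spindle under the drill plate of a drill jig

ROBOT

A 6-joint arm with a two-finger parallel gripper is mounted at the origin on the work surface; the furniture and walls round the work are solid. World frame = base frame: x ahead of the robot, y to its left, z up, the work surface at z = 0. Lengths are in m, angles in degrees, forces in N, time in s.
With the tool pointing down it reaches from about 0.4 to 0.825 m from the base axis. Payload 7 kg.
Tool frame: the origin (TCP) lies at the very end of the fingers, on their centre line; the grasp point (between the pads) lies 19 mm behind it (ctrl.tcp_to_grasp is the distance from the TCP to the grasp point, in m); z points along the fingers, x is the direction in which the jaws open and shut, and the axes are right-handed (so a half turn about z gives the same grasp; the last joint's range is limited). The gripper opens to 88 mm and grips with 3 to 60 N. Pads are 19 mm wide; open, the fingers measure 130 mm over their backs; the gripper's body (78 mm by 193 mm) begins 47 mm behind the grasp point.
Start: joints at [81.022, 20.546, 0.682, 0, -70.136, -16.507], TCP at [0.29, 0.609, 0.227] pointing down, gripper open.
Joint ranges: [-176.03, 176.03], [-82.01, 121.73], [-58.28, 71.71], [-173.87, 95.51], [-174.79, -0.11], [-173.66, 173.66]. Speed limits (degrees/s): [136.94, 136.94, 172.46, 180, 180, 180].

INTERFACE

Orientations are given as [roll, pitch, yaw] about the fixed x, y, z axes, in that order (R = Rz(yaw) Ry(pitch) Rx(roll)).
In Python, from plant import sensors, vision, ticket, ctrl gives the robot as it stands. The module is installed in compiled form; this text tells all that it offers.
- The arm moves only by the tool drive_tool, never from a script. Its argument "moves" is a list of rows, each a list of 6 numbers: the shift along the tool's x, y, z in units of 0.15 m (1.0 is 0.15 m), then the turn, a rotation vector about the tool's x, y, z in units of 60 degrees (1.0 is 60 degrees). In form: [[dx, dy, dz, rx, ry, rz], ...]. A call has 1 to 8 rows; each row is the pose to reach, as a shift and turn from the pose measured when the call began, along the tool's axes at that moment; what a row does not reach only later rows make up. A row lasts 1/10 s, in which the tool goes at most 50 mm and 8.59 degrees, less where a joint would pass 70% of its speed; a pose out of reach is approached as far as the arm can. A call with a number of a shift or a turn outside -1 to 1 is refused whole. A call with a gripper value outside its range is refused whole. "fingers" is the opening, from -1 (shut) to 1 (fully open), set as the call begins (left out, the last holds). The fingers move at their own pace and stop on an object; the grip force is fixed at half the most. Time passes only in rows, so rows that repeat a pose let the fingers close. It gives the time, the measured TCP pose, the force and the opening at its end, in the units of the state.
- sensors.get_obs(): the state, without advancing time (a new reading comes with each control period).
- vision.snapshot(name): name is "scene" or "side" or "wrist"; returns a dict with "pixels" (384x512x3 uint8, red, green, blue), "fx", "fy", "cx", "cy" (pixels), "R" (3x3) and "t" (3): a world point X has camera coordinates R X + t. Camera axes: x right, y down, z forward; pixel columns grow to the right and rows downward; lengths in m; the calibration is good to about 2 mm. A picture is of the moment at which its call begins. There is no depth.
- ticket.close_job(): hands the job in, once; it reports no verdict.
The state is a dict: "clock": time; "joint_pos": joint angles; "qvel": joint speeds; "tau": joint torques, N m; "tool_pos": TCP position; "orientation": TCP orientation; "force": force on the tool from outside, world axes, zero at the start; "moment": the same for the moment, N m; "opening": finger opening in m.
Only numpy, scipy, OpenCV 4.12 (cv2) and the standard library are available. Lean on these libraries where they do the work, as an engineer would, in place of code of your own. Each camera call takes 0.05 s, during which the arm holds its last target.

TASK

Load the flanged steel spindle from the wooden stand into the drill jig. The drill plate overhangs too low for it to go in upright: start its foot in the bore with the spindle leaning back, straighten it so that the flange comes under the plate, slide it down, and turn it gently until a notch in the flange drops over the brass index pin and the flange sits flat on the jig block; then let go. Do not force it, and leave the guide bush and the wash bottle alone.

Things in the scene. Friction and masses are not known exactly. Their poses are not given: they have to be found in the camera images.
- drill_jig: Steel drill jig, bolted down. Base 176 x 124 mm, 10 mm thick; on it a block 84 (x) x 100 (y) mm, its flat top 62 mm above the underside, the upright bore in its middle. Behind, a column carries a drill plate that overhangs the block's far part; the -x side (towards the robot, within 0.3 rad) and both y sides are open. Origin: bore axis, at the underside; z up, x from the bore to the column.
- plate_edge (a point): Middle of the lower front edge of the dark drill plate; axes as the jig's. It lies 18 mm from the bore's axis towards jig +x and 44 mm above the block's top. The edge is straight, along the jig's y, 92 mm long; the plate runs from it 69 mm towards +x and is 12 mm thick (a liner bush and screw heads stand up to 6 mm above it).
- bore_mouth (a point): Centre of the bore's mouth in the flat top of the block; axes as the jig's. Round bore 25 mm across, 52 mm deep, 1 mm chamfer. Round it a dark index ring bears a brass pin, 6 mm across and 6 mm high, 29 mm from the axis; the ring is clamped as the last job left it, the pin within 0.6 rad either way of the jig's -x side (angle not reported). A flange that rests on the pin stands up to 6 mm too high.
- spindle: Bright steel spindle, about 0.5 kg. Origin: on its axis at the flange's underside; z to the top. Above: flange 68 mm across, 6 mm thick, with two notches, then a round spigot 22 mm across up to z = 104 mm, the place to grip. Below: close-fitting land 24 mm across, 16 mm long, then a pilot 13 mm across to z = -48 mm. Starts upright in one socket of the stand. Home: origin at the bore's mouth.
- part_stand: Pale wooden block 190 (x) x 84 (y) x 56 mm that holds turned parts, fixed to the bench. Two round sockets of 27.5 mm diameter, on its x axis 50 mm either side of the middle, go right through. The spindle hangs in one, the guide bush stands over the other. Origin: centre of the underside.
- guide_bush: Grey steel flanged bush, 40 mm in diameter, 35 mm high, standing over the other socket of the wooden stand; leave it. Origin: centre of the underside.
- wash_bottle: White wash bottle with an upright jet tube, 69 mm in diameter, 250 mm high, at the right; leave it. Origin: centre of the underside.
- spindle_foot (a point): Centre of the pilot's lower end, 48 mm below the spindle's origin; axes as the spindle's. The flange's two notches, 9 mm wide and reaching in to 23 mm from the axis, lie opposite each other on the spindle's +x and -x sides; the dark line across the spindle's top end points to them.

How it is judged (in metres and radians):
On the way, in this order (a step that is already met when the one before it is completed fails the run):
1. the spindle is lifted clear of the stand (z of spindle in the frame of part_stand above 0.108 m and not (contact force between spindle and part_stand above 0.1 N)), for 0.1 s.
2. its foot is started in the bore with the spindle leaning (z of spindle_foot in the frame of bore_mouth below -0.008 m and horizontal distance between spindle_foot and bore_mouth below 0.011 m and angle between the z axis of spindle and the z axis of bore_mouth, either way round above 0.14 rad), for 0.1 s.
At the end, for the whole second after the job is handed in: The spindle stands released and at rest in the jig's bore, its a notch over the index pin and the flange flat on the block under the drill plate: flange underside within 2 mm of the block's top, axis within 2 mm of the bore's centre and within 2 degrees of upright (horizontal distance between spindle and bore_mouth below 0.002 m and z of spindle in the frame of bore_mouth between -0.003 and 0.002 m and angle between the z axis of spindle and the z axis of bore_mouth, either way round below 0.035 rad and linear speed of spindle below 0.01 m/s and not (contact force between spindle and the fingers above 0.1 N)); the robot touches nothing.
It fails at once if the spindle is forced against the jig with more than 100 N (contact force between spindle and drill_jig above 100 N).
It fails at once if the guide bush is moved by more than 15 mm (distance of guide_bush from where it was at the start of the episode above 0.015 m).
It fails at once if the wash bottle is moved by more than 20 mm (distance of wash_bottle from where it was at the start of the episode above 0.02 m).
It also fails if it takes over 72 s, if anything falls off the work surface, if the arm or the gripper's body presses on something with over 40 N, if the wrist force passes 120 N, or if a joint passes its speed limit or range.

## Working session

There is one attempt and no reset: what is moved stays moved. The work goes in short steps, Python scripts to look and compute and a tool call to move; the robot and the scene stay as the last step left them, time stands still between calls to the robot, and variables do not carry over. Pictures are saved under pics/ and viewed, and the job is handed in when it is done.

Besides the shell and the picture viewer there is one more tool, called after "Call:" as name(argument=value, ...), one argument or row to a line, values as JSON. drive_tool: Moves the arm, as the interface text tells. Shifts and turns lie within -1 to 1; 1 stands for 0.15 m of shift or 60 degrees of turn. Its arguments: {"type":"object","properties":{"moves":{"type":"array"},"fingers":{"type":"number"}},"required":["moves"]}

```bash
mkdir -p pics
cat > h.py <<'E'
import numpy as np, cv2
from plant import sensors, vision, ticket, ctrl
def snap(n,f):
    s=vision.snapshot(n); cv2.imwrite('pics/'+f,cv2.cvtColor(s['pixels'],cv2.COLOR_RGB2BGR)); np.savez('pics/'+f[:-4]+'.npz',**s); return s
def load(f): return dict(np.load('pics/'+f+'.npz'))
def proj(s,X):
    X=np.atleast_2d(X); c=X@np.array(s['R']).T+s['t']; return np.c_[s['fx']*c[:,0]/c[:,2]+s['cx'],s['fy']*c[:,1]/c[:,2]+s['cy']]
def ray(s,u,v):
    d=np.array([(u-s['cx'])/s['fx'],(v-s['cy'])/s['fy'],1]); R=np.array(s['R']); return -R.T@s['t'], R.T@d
def onz(s,u,v,z):
    o,d=ray(s,u,v); return o+d*(z-o[2])/d[2]
E
python3 - <<'E'
from h import *
for n in ['scene','side','wrist']:
    s=snap(n,n+'0.png'); print(n,-s['R'].T@s['t'],s['fx'],s['R'][2])
print(sensors.get_obs(),ctrl.tcp_to_grasp)
E
```

```text
scene [-0.22489845 -0.42569018  0.94656572] 422.3828193015336 [ 0.59244796  0.33006875 -0.73488777]
side [ 0.3069236  -0.91813749  0.52737272] 371.9280699534902 [ 0.16713142  0.87990056 -0.44479443]
wrist [0.36511398 0.57408957 0.38387089] 297.72376388284937 [-0.27113531  0.12800745 -0.95399148]
{'clock': 0.15, 'joint_pos': array([ 8.10224594e+01,  2.05829041e+01,  6.46322921e-01, -1.42344376e-02,
       -7.01354018e+01, -1.65062807e+01]), 'qvel': array([-0.02770664, -0.06275329,  0.16145275, -0.05037311,  0.09430945,
        0.00740539]), 'tau': array([-1.63771660e-03, -5.83274746e+01,  2.93292528e+01,  7.00128704e+00,
        8.80357489e-03, -1.02505526e-04]), 'tool_pos': array([0.29029847, 0.60898548, 0.22583282]), 'orientation': array([-1.79992378e+02, -7.28189141e-02, -1.15488671e+02]), 'force': array([ 0.85168867, -0.04198115,  0.3993652 ]), 'moment': array([-0.03733548, -0.0290927 ,  0.01383759]), 'opening': 0.0878563049314826} 0.0188
```

```bash
python3 -c "
import cv2
cv2.imwrite('pics/sc_big.png',cv2.resize(cv2.imread('pics/scene0.png'),(800,600),interpolation=cv2.INTER_CUBIC))"
```

```text
(no output)
```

View pics/scene0.png

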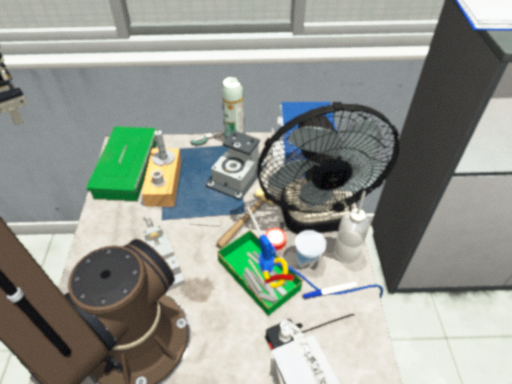

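View pics/side0.png

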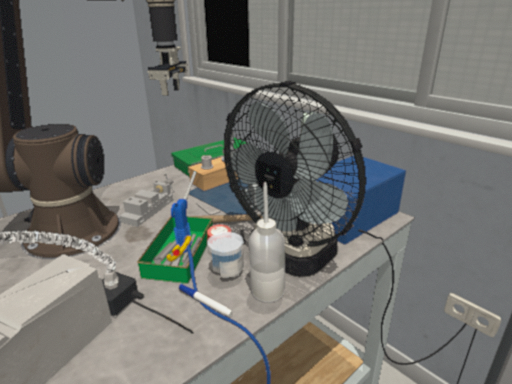

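View pics/wrist0.png

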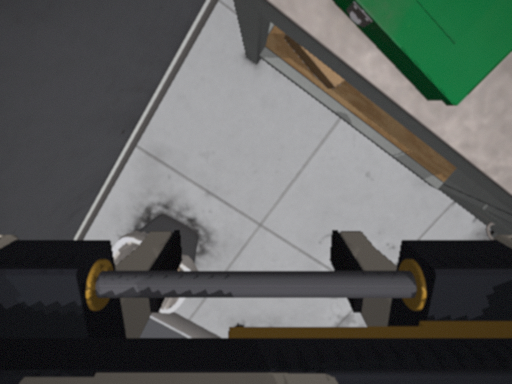

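The scene view shows the stand (160,175) with the spindle in its far socket and the bush in the near one. The jig is at (237,165). The side view is blocked by the fan.

Run:
```python
import cv2
im=cv2.imread('pics/scene0.png')[115:225,130:280]
cv2.imwrite('pics/c0.png',cv2.resize(im,None,fx=5.3,fy=5.3,interpolation=cv2.INTER_CUBIC))
from h import *
s=load('scene0')
for n,u,v,z in [('spindle flange',163,158,.06),('bush top',157,177,.091),('jigbore',232,170,.062),('bottle',350,255,0)]:
    print(n,onz(s,u,v,z))
```

```text
spindle flange [0.46959991 0.26000675 0.06      ]
bush top [0.37410979 0.20439814 0.091     ]
jigbore [0.52208677 0.04691778 0.062     ]
bottle [ 0.44646955 -0.35468371  0.        ]
```

View pics/c0.png

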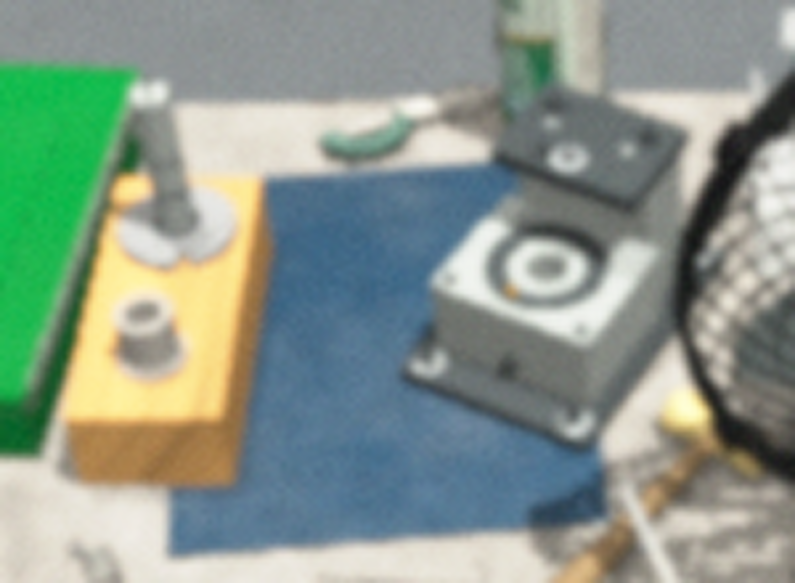

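Run:
```python
from h import *
s=load('scene0')
f=lambda x,y:(130+x/5.3-.4,115+y/5.3-.4)
for n,x,y,z in [('spindle flange c',178,228,.062),('spindle top',150,95,.16),('bush top',144,310,.091),('bore',548,267,.062),('pin top',512,289,.067),
 ('blk -x+y',432,282,.062),('blk -x -y',588,343,.062),('blk +x-y',655,250,.062),('pl front L',497,150,.118),('pl front R',630,205,.118),('pl back R',688,130,.118),('notch near',168,262,.062),('st1',68,420,.056),('st2',228,420,.056),('st3',265,180,.056)]:
    print(n,onz(s,*f(x,y),z).round(4))
```

```text
spindle flange c [0.4697 0.259  0.062 ]
spindle top [0.4709 0.2595 0.16  ]
bush top [0.3863 0.2144 0.091 ]
bore [0.5418 0.0549 0.062 ]
pin top [0.513  0.0611 0.067 ]
blk -x+y [0.5009 0.1064 0.062 ]
blk -x -y [0.5008 0.006  0.062 ]
blk +x-y [0.5823 0.0081 0.062 ]
pl front L [0.5605 0.0961 0.118 ]
pl front R [0.5558 0.0092 0.118 ]
pl back R [0.6252 0.0099 0.118 ]
notch near [0.4442 0.2472 0.062 ]
st1 [0.3256 0.2264 0.056 ]
st2 [0.3659 0.1508 0.056 ]
st3 [0.5321 0.2427 0.056 ]
```

```bash
cat >> h.py <<'E'
from scipy.spatial.transform import Rotation as Ro
def Rcur(o=None):
    o=o or sensors.get_obs(); return Ro.from_euler('xyz',o['orientation'],degrees=True).as_matrix()
def tdown(yaw,tilt=0,lean=180):
    # tool pointing down w/ jaw yaw; then top leans 'tilt' deg toward world direction 'lean'
    R=Ro.from_euler('xyz',[180,0,yaw],degrees=True)
    l=np.radians(lean); ax=np.array([-np.sin(l),np.cos(l),0])
    return (Ro.from_rotvec(np.radians(tilt)*ax)*R).as_matrix()
def plan(p,R):
    o=sensors.get_obs(); Rc=Rcur(o)
    d=Rc.T@(np.array(p)-o['tool_pos'])/.15; r=np.degrees(Ro.from_matrix(Rc.T@R).as_rotvec())/60
    print('row',np.r_[d,r].round(3).tolist(),'n>=',max(np.linalg.norm(d)*3, np.linalg.norm(r)*60/8.59).round(1))
E
python3 - <<'E'
from h import *
plan([.42,.36,.25],tdown(-115.5-70)); plan([.47,.259,.25],tdown(127))
E
```

```text
row [1.126, -1.495, -0.159, -0.001, -0.001, 1.167] n>= 8.2
row [1.591, -2.085, -0.159, -0.001, -0.001, 1.959] n>= 13.7
```

Call:
drive_tool(
  moves=[
    [0.2,-0.25,-0.1,0,0,0.15],
    [0.4,-0.5,-0.2,0,0,0.28],
    [0.6,-0.75,-0.25,0,0,0.42],
    [0.75,-1.0,-0.25,0,0,0.56],
    [0.75,-1.0,-0.25,0,0,0.7],
    [0.75,-1.0,-0.25,0,0,0.84],
    [0.75,-1.0,-0.25,0,0,0.95],
  ],
  fingers=1,
)

```text
clock: 0.85
tool_pos: [0.3776, 0.4423, 0.2635]
orientation: [-179.9, -0.0, -172.9]
force: [-0.3, 0.0, 0.4]
opening: 0.0877
```

Run:
```python
from h import *
o=sensors.get_obs();print(o['joint_pos'].round(1),o['tool_pos'],o['orientation'])
plan([.47,.259,.27],tdown(127))
plan([.52,.12,.27],tdown(127))
```

```text
[ 68.8  10.6  -8.1  -0.  -71.4 -61.6] [0.37756865 0.44228353 0.26351702] [-1.79941036e+02 -4.15119589e-02 -1.72885443e+02]
row [-0.46, -1.289, -0.042, -0.001, -0.0, 1.002] n>= 7.0
row [-0.676, -2.25, -0.041, -0.001, -0.0, 1.002] n>= 7.0
```

Call:
drive_tool(
  moves=[
    [-0.1,-0.25,0,0,0,0.14],
    [-0.2,-0.5,0,0,0,0.28],
    [-0.3,-0.75,0,0,0,0.42],
    [-0.4,-1.0,0,0,0,0.56],
    [-0.46,-1.0,0,0,0,0.7],
    [-0.46,-1.0,0,0,0,0.85],
    [-0.46,-1.0,0,0,0,1.0],
    [-0.46,-1.0,0,0,0,1.0],
  ],
)

```text
clock: 1.65
tool_pos: [0.4646, 0.3017, 0.2634]
orientation: [-179.9, 0.0, 126.9]
force: [0.1, -0.6, -0.1]
opening: 0.0875
```

Run:
```python
from h import *
snap('wrist','w1.png');snap('scene','s1.png')
o=sensors.get_obs();print(o['joint_pos'].round(1),o['tool_pos'],o['orientation'])
plan([.47,.259,.27],tdown(127))
```

```text
[  53.3    7.9  -11.4    0.   -70.8 -106. ] [0.46453796 0.30187753 0.26349525] [-1.79918392e+02  3.47030968e-02  1.27323247e+02]
row [-0.249, -0.144, -0.043, -0.001, 0.001, 0.005] n>= 0.9
```

View pics/w1.png

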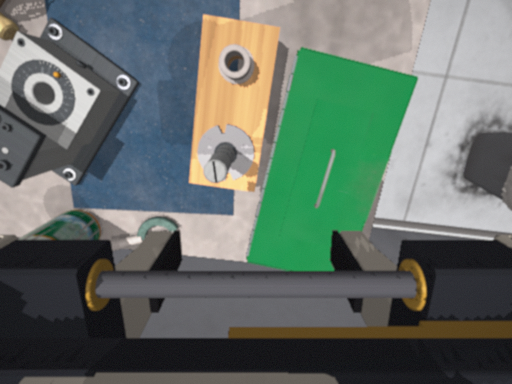

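Run:
```python
import cv2
im=cv2.imread('pics/w1.png')
cv2.imwrite('pics/w1a.png',cv2.resize(im[20:190,0:145],None,fx=3.5,fy=3.5,interpolation=cv2.INTER_CUBIC))
cv2.imwrite('pics/w1b.png',cv2.resize(im[30:200,180:290],None,fx=3.5,fy=3.5,interpolation=cv2.INTER_CUBIC))
```

```text
(no output)
```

View pics/w1a.png

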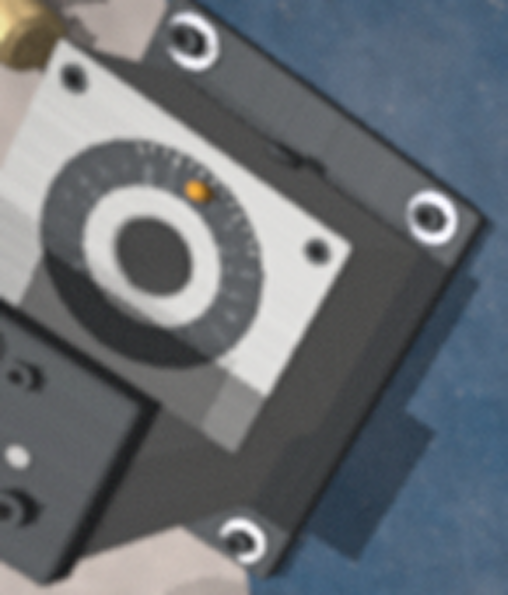

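View pics/w1b.png

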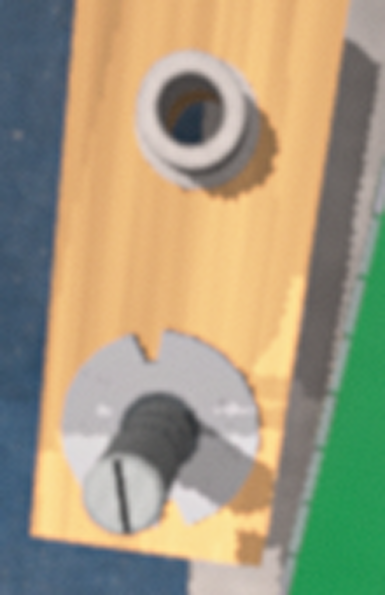

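Run:
```python
from h import *
s=load('w1')
a=lambda x,y:((x+.5)/3.5-.5,20+(y+.5)/3.5-.5)
b=lambda x,y:(180+(x+.5)/3.5-.5,30+(y+.5)/3.5-.5)
P={}
for n,f,x,y,z in [('bore',a,153,255,.062),('ring',a,152,253,.062),('pin top',a,199,187,.068),('pinbase',a,196,194,.062),('c-x+y',a,350,245,.062),('c-x-y',a,60,40,.062),('c+x+y',a,235,453,.062),
 ('flange',b,161,427,.062),('top',b,124,493,.16),('L1',b,118,460,.16),('L2',b,128,530,.16),('notch in',b,151,361,.062),('bush',b,191,110,.091)]:
    P[n]=onz(s,*f(x,y),z); print(n,P[n].round(4))
d=lambda p,q:np.degrees(np.arctan2(*(P[q]-P[p])[1::-1]))
print('jig yaw',d('c-x-y','c-x+y')-90,d('c-x+y','c+x+y'),'pin',d('ring','pin top'),d('ring','pinbase'),d('bore','pinbase'),'notch',d('flange','notch in'),d('L1','L2'))
print((P['c-x-y']+P['c+x+y'])/2)
```

```text
bore [0.5401 0.0536 0.062 ]
ring [0.5397 0.0531 0.062 ]
pin top [0.5102 0.0598 0.068 ]
pinbase [0.5146 0.0566 0.062 ]
c-x+y [0.4986 0.1036 0.062 ]
c-x-y [0.499  0.0035 0.062 ]
c+x+y [0.5832 0.1042 0.062 ]
flange [0.4702 0.2596 0.062 ]
top [0.4709 0.26   0.16  ]
L1 [0.4647 0.2539 0.16  ]
L2 [0.4784 0.2664 0.16  ]
notch in [0.4539 0.2439 0.062 ]
bush [0.3834 0.2125 0.091 ]
jig yaw 0.22686947816063707 0.3596736912412717 pin 167.20327916582022 171.89354650063476 173.1757498922271 notch -136.16931450740185 42.5671663160762
[0.54111502 0.05383469 0.062     ]
```

Run:
```python
from h import *
o=sensors.get_obs();print(o['joint_pos'].round(1),o['tool_pos'],o['orientation'])
plan([.4706,.2598,.20],tdown(140))
plan([.4706,.2598,.129],tdown(140))
```

```text
[  53.3    7.9  -11.4    0.   -70.8 -106. ] [0.46453796 0.30187753 0.26349525] [-1.79918392e+02  3.47030968e-02  1.27323247e+02]
row [-0.247, -0.137, 0.424, -0.001, 0.0, -0.211] n>= 1.5
row [-0.247, -0.137, 0.897, -0.001, 0.0, -0.211] n>= 2.8
```

Call:
drive_tool(
  moves=[
    [-0.125,-0.07,0.1,0,0,-0.1],
    [-0.247,-0.137,0.2,0,0,-0.211],
    [-0.247,-0.137,0.3,0,0,-0.211],
    [-0.247,-0.137,0.424,0,0,-0.211],
    [-0.247,-0.137,0.424,0,0,-0.211],
    [-0.247,-0.137,0.424,0,0,-0.211],
  ],
)

```text
clock: 2.35
tool_pos: [0.4706, 0.26, 0.2002]
orientation: [-179.9, 0.0, 140.1]
force: [0.4, -0.1, 0.8]
opening: 0.0873
```

Run:
```python
from h import *
snap('wrist','w2.png')
o=sensors.get_obs();print(o['joint_pos'].round(1),o['tool_pos'],o['orientation'])
plan([.4706,.2598,.129],tdown(140))
```

```text
[ 49.8   8.8 -18.8   0.  -62.5 -89.8] [0.47092225 0.26032147 0.20077706] [-1.79953116e+02  3.78772263e-02  1.40104194e+02]
row [-0.0, -0.004, 0.479, -0.001, 0.001, 0.002] n>= 1.4
```

View pics/w2.png

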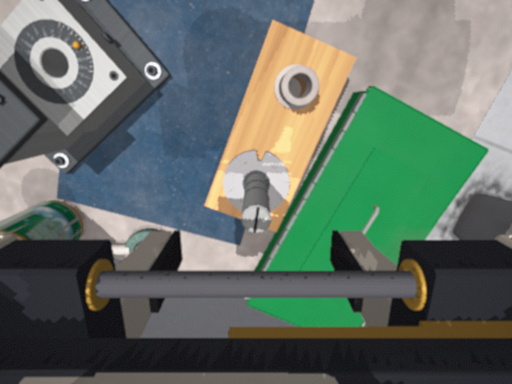

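Run:
```python
import cv2
from h import *
s=load('w2')
im=cv2.imread('pics/w2.png')
cv2.imwrite('pics/w2a.png',cv2.resize(im[0:150,0:170],None,fx=4,fy=4,interpolation=cv2.INTER_CUBIC))
cv2.imwrite('pics/w2b.png',cv2.resize(im[140:260,210:310],None,fx=5,fy=5,interpolation=cv2.INTER_CUBIC))
print(proj(s,[[.4706,.2598,.16],[.4706,.2598,.062],[.5405,.0535,.062],[.5405-.0284,.0535+.006,.068]]))
```

```text
[[256.57621986 217.67759886]
 [256.34221305 181.89086433]
 [ 53.89293961  62.36082949]
 [ 75.36192641  44.84759226]]
```

View pics/w2a.png

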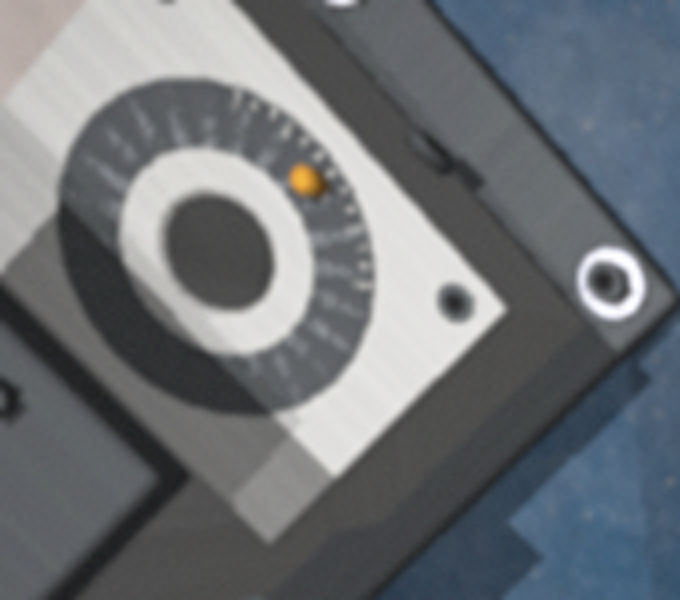

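View pics/w2b.png

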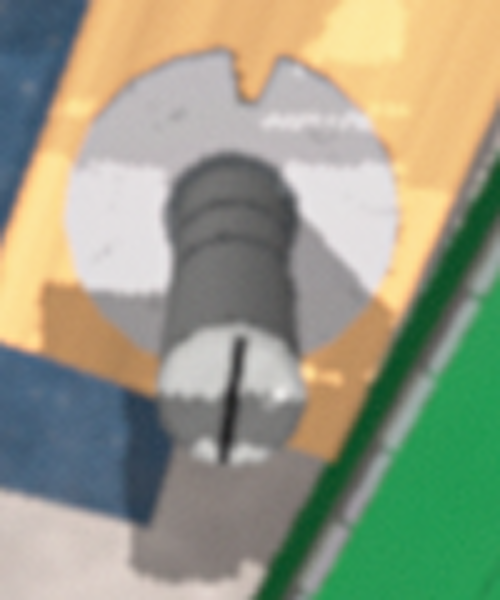

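Run:
```python
from h import *
s=load('w2')
b=lambda x,y,z:onz(s,210+(x+.5)/5-.5,140+(y+.5)/5-.5,z)[:2]
a=lambda x,y,z:onz(s,(x+.5)/4-.5,(y+.5)/4-.5,z)[:2]
ang=lambda p,q:np.degrees(np.arctan2(*(q-p)[::-1]))
print(ang(b(226,460,.16),b(240,338,.16)), ang(b(233,208,.062),b(247,103,.062)),b(233,208,.062),b(231,394,.16))
print(a(218,250,.062),a(217,245,.062),a(306,180,.068),ang(a(217,247,.062),a(306,180,.068)))
plan([.4706,.2600,.129],tdown(140))
```

```text
-135.91062636534565 -137.17415573617888 [0.47024048 0.25914   ] [0.47138454 0.2598713 ]
[0.54017779 0.05350947] [0.53951386 0.05268956] [0.51144253 0.05981667] 166.42709610236605
row [0.001, -0.003, 0.479, -0.001, 0.001, 0.002] n>= 1.4
```

Call:
drive_tool(
  moves=[
    [0,-0.004,0.12,0,0,0],
    [0,-0.004,0.24,0,0,0],
    [0,-0.004,0.36,0,0,0],
    [0,-0.004,0.479,0,0,0],
    [0,-0.004,0.479,0,0,0],
    [0,-0.004,0.479,0,0,0],
  ],
)

```text
clock: 3.0
tool_pos: [0.471, 0.2603, 0.1299]
orientation: [-180.0, 0.1, 140.2]
force: [-0.6, 0.1, -0.2]
opening: 0.0876
```

Call:
drive_tool(
  moves=[
    [0,0,0,0,0,0],
    [0,0,0,0,0,0],
    [0,0,0,0,0,0],
    [0,0,0,0,0,0],
    [0,0,0,0,0,0],
    [0,0,0,0,0,0],
    [0,0,0,0,0,0],
    [0,0,0,0,0,0],
  ],
  fingers=-1,
)

```text
clock: 3.8
tool_pos: [0.471, 0.2603, 0.1299]
orientation: [-180.0, 0.1, 140.2]
force: [0.6, 0.6, 0.4]
opening: 0.0289
```

Call:
drive_tool(
  moves=[
    [0,0,0,0,0,0],
    [0,0,0,0,0,0],
    [0,0,0,0,0,0],
    [0,0,0,0,0,0],
  ],
)

```text
clock: 4.2
tool_pos: [0.4709, 0.2603, 0.1298]
orientation: [-180.0, 0.1, 140.2]
force: [-1.5, 0.6, 0.1]
opening: 0.0211
```

Call:
drive_tool(
  moves=[
    [0,0,-0.1,0,0,0],
    [0,0,-0.2,0,0,0],
    [0,0,-0.3,0,0,0],
    [0,0,-0.45,0,0,0],
    [0,0,-0.6,0,0,0],
    [0,0,-0.75,0,0,0],
    [0,0,-0.75,0,0,0],
    [0,0,-0.75,0,0,0],
  ],
)

```text
clock: 5.0
tool_pos: [0.4702, 0.2601, 0.2413]
orientation: [-179.9, 0.0, 140.1]
force: [-0.1, -0.2, -4.9]
opening: 0.0214
```

Run:
```python
from h import *
snap('wrist','w3.png')
o=sensors.get_obs();print(o['joint_pos'].round(1),o['tool_pos'],o['orientation'],o['force'],o['opening'])
```

```text
[ 49.9   7.1 -15.4   0.  -67.7 -89.7] [0.46995645 0.25984512 0.24058747] [-1.79849392e+02  1.89806942e-03  1.40144109e+02] [-0.19966622 -0.4662674  -5.59620848] 0.02089072214328388
```

View pics/w3.png

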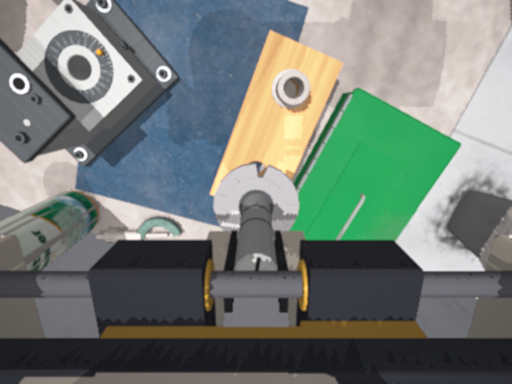

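```bash
cat >> h.py <<'E'
B=np.array([.5405,.0535,.062]); L=.1218
def fplan(f,yaw,tilt,lean=180.3):
    # f: foot rel. bore mouth in mm (jig axes ~ world)
    R=tdown(yaw,tilt,lean); p=B+np.array(f)/1e3-R[:,2]*L; print('tcp',p.round(4)); plan(p,R)
def foot():
    o=sensors.get_obs();R=Rcur(o); f=(o['tool_pos']+R[:,2]*L-B)*1e3
    z=-R[:,2]; print('foot mm',f.round(1),'tilt',np.degrees(np.arccos(z[2])).round(2),'leandir',np.degrees(np.arctan2(z[1],z[0])).round(0),'rpy',o['orientation'].round(1),'F',o['force'].round(1),'M',o['moment'].round(2),'op',round(o['opening'],4),'t',round(o['clock'],2),'j',o['joint_pos'].round(0))
E
python3 - <<'E'
from h import *
fplan([-40,100,100],112,12)
fplan([-10,0,80],84,25)
E
```

```text
tcp [0.4752 0.1534 0.2811]
row [-0.482, -0.523, -0.269, -0.166, -0.117, 0.468] n>= 3.6
tcp [0.479  0.0532 0.2524]
row [-0.929, -1.019, -0.076, -0.405, -0.16, 0.921] n>= 7.1
```

Call:
drive_tool(
  moves=[
    [-0.08,-0.09,-0.05,-0.028,-0.02,0.078],
    [-0.16,-0.175,-0.09,-0.055,-0.04,0.156],
    [-0.24,-0.26,-0.135,-0.083,-0.06,0.234],
    [-0.32,-0.35,-0.18,-0.11,-0.08,0.312],
    [-0.4,-0.435,-0.225,-0.138,-0.1,0.39],
    [-0.482,-0.523,-0.269,-0.166,-0.117,0.468],
    [-0.482,-0.523,-0.269,-0.166,-0.117,0.468],
  ],
)

```text
clock: 5.75
tool_pos: [0.4737, 0.151, 0.28]
orientation: [168.9, 4.4, 111.4]
force: [0.4, 1.0, -5.4]
opening: 0.0213
```

Run:
```python
from h import *
foot()
fplan([-10,0,80],84,25)
```

```text
foot mm [-41.6  97.5  98.8] tilt 11.91 leandir 180.0 rpy [168.9   4.4 111.4] F [ 0.4  1.  -5.4] M [0.13 1.   0.01] op 0.0213 t 5.75 j [  47.   -6.  -29.   10.  -60. -120.]
tcp [0.479  0.0532 0.2524]
row [-0.604, -0.245, 0.187, -0.219, -0.028, 0.462] n>= 3.6
```

Call:
drive_tool(
  moves=[
    [-0.1,-0.04,0.03,-0.036,-0.004,0.077],
    [-0.2,-0.08,0.06,-0.073,-0.009,0.154],
    [-0.3,-0.12,0.09,-0.11,-0.014,0.231],
    [-0.4,-0.16,0.125,-0.146,-0.018,0.308],
    [-0.5,-0.2,0.155,-0.183,-0.023,0.385],
    [-0.604,-0.245,0.187,-0.219,-0.028,0.462],
    [-0.604,-0.245,0.187,-0.219,-0.028,0.462],
    [-0.604,-0.245,0.187,-0.219,-0.028,0.462],
  ],
)

```text
clock: 6.55
tool_pos: [0.4785, 0.0529, 0.2514]
orientation: [155.2, -2.5, 84.6]
force: [-0.3, 0.2, -3.2]
opening: 0.0212
```

Run:
```python
from h import *
snap('wrist','w4.png');snap('scene','s4.png')
foot()
fplan([0,0,10],84,25)
import cv2
im=cv2.imread('pics/s4.png')[95:215,150:290]
cv2.imwrite('pics/s4c.png',cv2.resize(im,None,fx=5,fy=5,interpolation=cv2.INTER_CUBIC))
```

```text
foot mm [-9.7  0.7 80. ] tilt 24.98 leandir -180.0 rpy [155.1  -2.6  84.7] F [ 0.4 -0.4 -4.6] M [0.04 2.05 0.01] op 0.0212 t 6.65 j [  42.  -15.  -48.   25.  -41. -155.]
tcp [0.489  0.0532 0.1824]
row [-0.02, -0.138, 0.45, -0.0, 0.0, 0.001] n>= 1.4
```

View pics/w4.png

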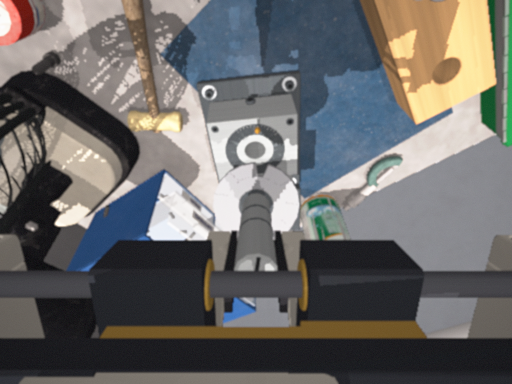

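View pics/s4c.png

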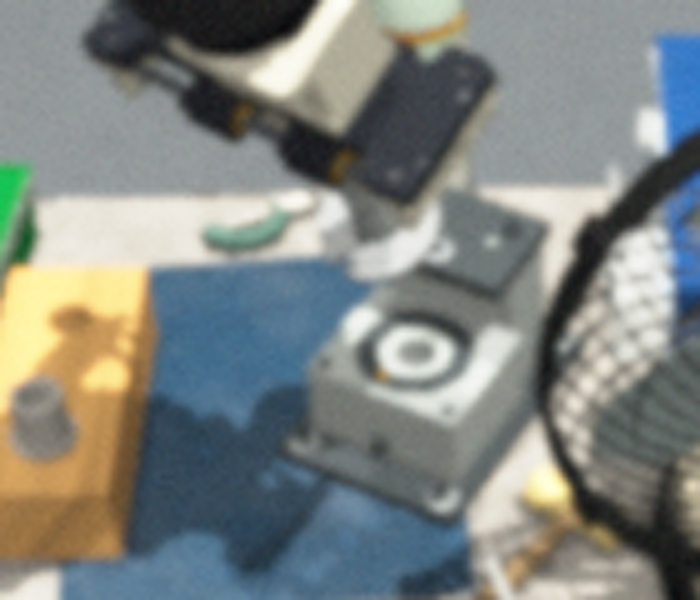

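Run:
```python
from h import *
s=load('w4')
im=cv2.imread('pics/w4.png')[70:240,190:320]
cv2.imwrite('pics/w4c.png',cv2.resize(im,None,fx=4.5,fy=4.5,interpolation=cv2.INTER_CUBIC))
s=load('w4'); o=sensors.get_obs();R=Rcur(o)
fl=o['tool_pos']+R[:,2]*(L-.048-.006)
q=proj(s,[B,B+[-.0283,.0065,.006],B+[-.042,-.05,0],B+[-.042,.05,0],fl,o['tool_pos']+R[:,2]*(L-.152)])
print(q,(q-[190,70]+.5)*4.5)
```

```text
[[253.70194755 149.74866278]
 [257.23099273 131.08670727]
 [205.08262228 122.82970557]
 [295.29801695 113.15761346]
 [256.89330561 206.52408533]
 [257.52305924 274.93895203]] [[288.90876399 361.11898252]
 [304.78946728 277.14018272]
 [ 70.12180025 239.98367504]
 [476.09107627 196.45926058]
 [303.26987526 616.60838399]
 [306.1037666  924.47528411]]
```

View pics/w4c.png

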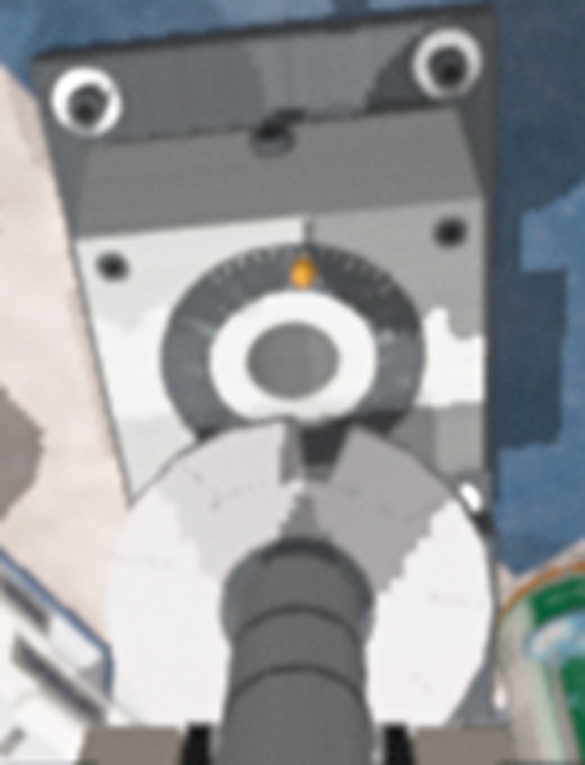

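```bash
sed -i 's/^B=.*; L/B=np.array([.5408,.0545,.062]); L/' h.py
python3 - <<'E'
from h import *
foot(); fplan([1,0,10],84,25)
fplan([2,0,-8],84,25)
E
```

```text
foot mm [-10.   -0.3  80. ] tilt 24.98 leandir -180.0 rpy [155.1  -2.6  84.7] F [ 0.4 -0.4 -4.6] M [0.04 2.05 0.01] op 0.0212 t 6.65 j [  42.  -15.  -48.   25.  -41. -155.]
tcp [0.4903 0.0542 0.1824]
row [-0.013, -0.131, 0.454, -0.0, 0.0, 0.001] n>= 1.4
tcp [0.4913 0.0542 0.1644]
row [-0.017, -0.175, 0.566, -0.0, 0.0, 0.001] n>= 1.8
```

Call:
drive_tool(
  moves=[
    [0,-0.025,0.09,0,0,0],
    [-0.005,-0.05,0.18,0,0,0],
    [-0.01,-0.08,0.27,0,0,0],
    [-0.013,-0.105,0.36,0,0,0],
    [-0.013,-0.131,0.454,0,0,0],
    [-0.013,-0.131,0.454,0,0,0],
    [-0.013,-0.131,0.454,0,0,0],
  ],
)

```text
clock: 7.35
tool_pos: [0.4907, 0.0544, 0.1825]
orientation: [155.2, -2.6, 84.7]
force: [0.5, -0.2, -4.6]
opening: 0.0213
```

Run:
```python
from h import *
s=snap('wrist','w5.png');snap('scene','s5.png')
foot()
fplan([1,0,0],84,25);fplan([2.5,0,-10],84,25);
im=cv2.imread('pics/s5.png')[95:215,150:290]
cv2.imwrite('pics/s5c.png',cv2.resize(im,None,fx=5,fy=5,interpolation=cv2.INTER_CUBIC))
im=cv2.imread('pics/w5.png')[30:240,180:330]
cv2.imwrite('pics/w5c.png',cv2.resize(im,None,fx=3.5,fy=3.5,interpolation=cv2.INTER_CUBIC))
o=sensors.get_obs();R=Rcur(o)
q=proj(s,[B,B+[-.0283,.0065,.006],B+[-.042,-.05,0],B+[-.042,.05,0]]);print((q-[180,30]+.5)*3.5)
```

```text
foot mm [ 1.7  0.7 11. ] tilt 25.04 leandir -180.0 rpy [155.1  -2.6  84.7] F [ 0.6 -0.2 -4.3] M [0.05 2.02 0.04] op 0.0213 t 7.45 j [  37.   -9.  -57.   35.  -26. -162.]
tcp [0.4903 0.0542 0.1724]
row [-0.008, -0.034, 0.064, 0.001, -0.001, 0.002] n>= 0.2
tcp [0.4918 0.0542 0.1624]
row [-0.01, -0.053, 0.129, 0.001, -0.001, 0.002] n>= 0.4
[[263.08911699 521.9043514 ]
 [278.49723998 451.33944413]
 [ 56.30081504 417.0988578 ]
 [441.25667958 377.07011017]]
```

View pics/w5c.png

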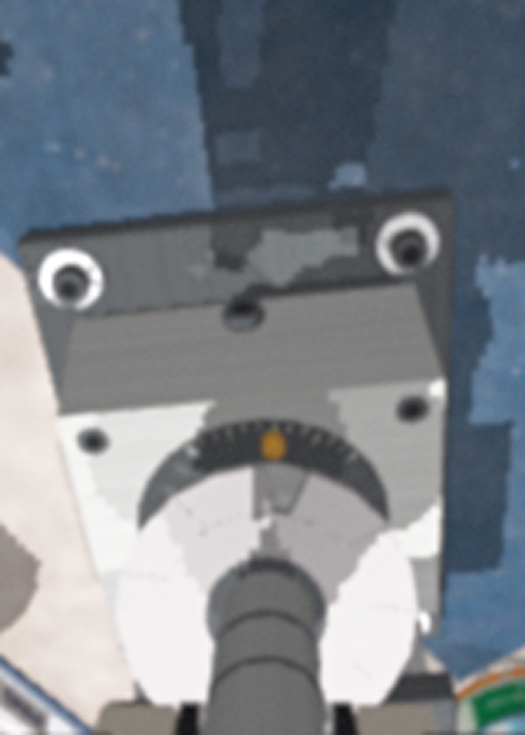

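View pics/s5c.png

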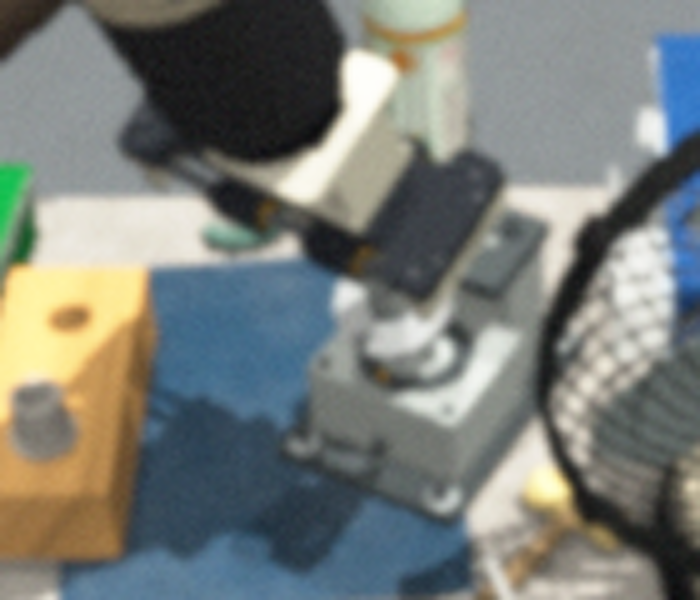

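Run:
```python
from h import *
fplan([-1,0,9],87,21)
```

```text
tcp [0.4962 0.0543 0.1847]
row [-0.0, 0.035, 0.006, 0.067, -0.006, -0.048] n>= 0.6
```

Call:
drive_tool(
  moves=[
    [0,0.018,0.003,0.033,-0.003,-0.024],
    [0,0.035,0.006,0.067,-0.006,-0.048],
    [0,0.035,0.006,0.067,-0.006,-0.048],
    [0,0.035,0.006,0.067,-0.006,-0.048],
  ],
)

```text
clock: 7.85
tool_pos: [0.4965, 0.0548, 0.1854]
orientation: [158.9, -1.3, 87.2]
force: [0.1, -0.1, -5.1]
opening: 0.0215
```

Run:
```python
from h import *
foot()
fplan([-1,0,-2],87,21);fplan([-.5,0,-10],87,21);fplan([1.2,0,-15],87,21);
```

```text
foot mm [-0.4  0.7  9.8] tilt 21.11 leandir -180.0 rpy [158.9  -1.3  87.2] F [ 0.1 -0.1 -5.1] M [-0.02  1.84  0.02] op 0.0215 t 7.85 j [  37.   -7.  -50.   24.  -32. -149.]
tcp [0.4962 0.0543 0.1737]
row [-0.006, -0.03, 0.072, 0.002, -0.001, -0.001] n>= 0.2
tcp [0.4967 0.0543 0.1657]
row [-0.007, -0.046, 0.123, 0.002, -0.001, -0.001] n>= 0.4
tcp [0.4984 0.0543 0.1607]
row [-0.007, -0.048, 0.158, 0.002, -0.001, -0.001] n>= 0.5
```

Call:
drive_tool(
  moves=[
    [-0.003,-0.015,0.036,0,0,0],
    [-0.006,-0.03,0.072,0,0,0],
    [-0.006,-0.038,0.098,0,0,0],
    [-0.007,-0.046,0.123,0,0,0],
    [-0.007,-0.046,0.123,0,0,0],
    [-0.007,-0.046,0.123,0,0,0],
  ],
)

```text
clock: 8.45
tool_pos: [0.4966, 0.0541, 0.1655]
orientation: [158.9, -1.2, 87.2]
force: [0.6, 1.1, -5.3]
opening: 0.0214
```

Run:
```python
from h import *
s=snap('wrist','w6.png');snap('scene','s6.png')
foot()
fplan([1.2,0,-15],87,21);fplan([2.7,0,-19.5],87,21)
im=cv2.imread('pics/s6.png')[125:205,190:280]
cv2.imwrite('pics/s6c.png',cv2.resize(im,None,fx=7,fy=7,interpolation=cv2.INTER_CUBIC))
im=cv2.imread('pics/w6.png')[30:260,170:340]
cv2.imwrite('pics/w6c.png',cv2.resize(im,None,fx=3.5,fy=2.6,interpolation=cv2.INTER_CUBIC))
```

```text
foot mm [-0.1  0.1 -9.7] tilt 21.12 leandir -180.0 rpy [158.9  -1.3  87.2] F [-0.3 -0.1 -4.7] M [0.04 1.74 0.  ] op 0.0213 t 8.55 j [  37.   -6.  -52.   26.  -29. -151.]
tcp [0.4984 0.0543 0.1607]
row [-0.0, -0.003, 0.036, 0.002, -0.001, -0.001] n>= 0.1
tcp [0.4999 0.0543 0.1562]
row [-0.0, -0.004, 0.067, 0.002, -0.001, -0.001] n>= 0.2
```

View pics/w6c.png

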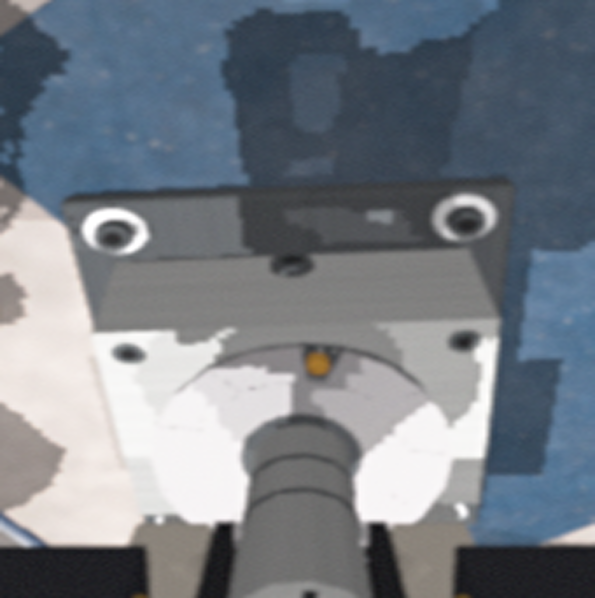

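View pics/s6c.png

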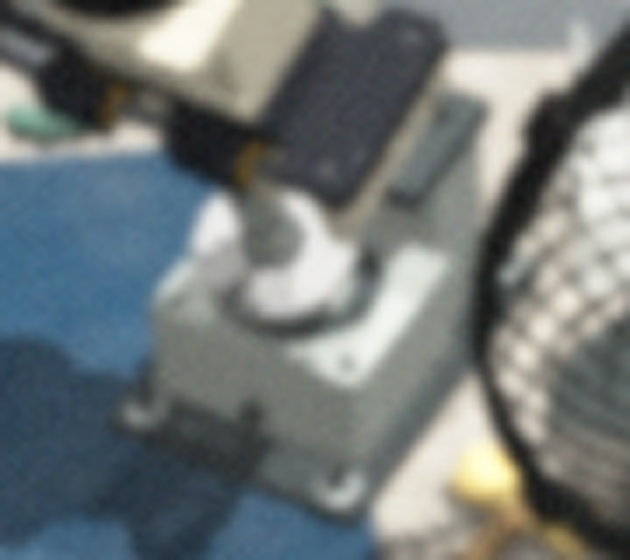

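Call:
drive_tool(
  moves=[
    [0,-0.002,0.018,0,0,0],
    [0,-0.003,0.036,0,0,0],
    [0,-0.003,0.036,0,0,0],
    [0,-0.003,0.036,0,0,0],
  ],
)

```text
clock: 8.95
tool_pos: [0.4983, 0.0542, 0.1605]
orientation: [158.9, -1.3, 87.2]
force: [-0.2, 0.1, -5.0]
opening: 0.021
```

Run:
```python
from h import *
foot()
fplan([2.7,0,-19.5],87,21)
fplan([3,0,-20.5],87,21)
```

```text
foot mm [  1.4   0.  -15.1] tilt 21.1 leandir -180.0 rpy [158.9  -1.3  87.2] F [-0.2  0.1 -5. ] M [0.02 1.78 0.06] op 0.021 t 8.95 j [  36.   -5.  -53.   27.  -27. -152.]
tcp [0.4999 0.0543 0.1562]
row [0.0, -0.001, 0.03, 0.002, -0.001, -0.001] n>= 0.1
tcp [0.5002 0.0543 0.1552]
row [0.0, -0.001, 0.037, 0.002, -0.001, -0.001] n>= 0.1
```

Call:
drive_tool(
  moves=[
    [0,0,0.01,0,0,0],
    [0,-0.001,0.02,0,0,0],
    [0,-0.001,0.03,0,0,0],
    [0,-0.001,0.037,0,0,0],
    [0,-0.001,0.037,0,0,0],
  ],
)

```text
clock: 9.45
tool_pos: [0.5001, 0.0541, 0.1551]
orientation: [159.0, -1.2, 87.2]
force: [-0.4, 0.2, -5.0]
opening: 0.0214
```

Run:
```python
from h import *
s=snap('wrist','w7.png');snap('scene','s7.png')
foot()
for f,t in [([3,0,-21.5],19),([3,0,-22.5],15),([2.3,0,-23.5],10),([0,0,-24],0)]: fplan(f,87,t)
im=cv2.imread('pics/s7.png')[125:205,190:280]
cv2.imwrite('pics/s7c.png',cv2.resize(im,None,fx=7,fy=7,interpolation=cv2.INTER_CUBIC))
```

```text
foot mm [  3.2   0.  -20.4] tilt 21.1 leandir -180.0 rpy [158.9  -1.2  87.2] F [ 0.1  0.  -5.4] M [-0.02  1.7   0.03] op 0.0212 t 9.55 j [  36.   -4.  -53.   28.  -26. -152.]
tcp [0.5041 0.0543 0.1557]
row [0.002, 0.026, 0.007, 0.035, -0.003, -0.001] n>= 0.2
tcp [0.5123 0.0543 0.1571]
row [0.005, 0.08, 0.017, 0.101, -0.006, -0.001] n>= 0.7
tcp [0.5219 0.0544 0.1584]
row [0.009, 0.143, 0.032, 0.185, -0.011, -0.001] n>= 1.3
tcp [0.5408 0.0545 0.1598]
row [0.016, 0.263, 0.069, 0.351, -0.021, -0.001] n>= 2.5
```

View pics/w7.png

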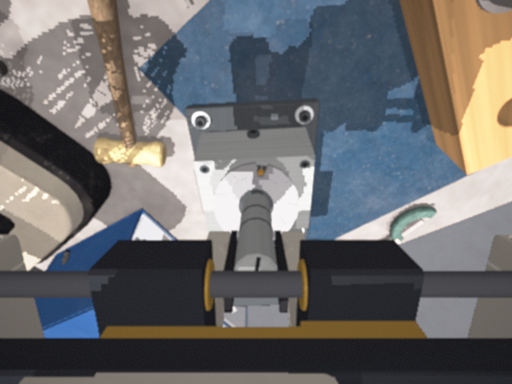

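View pics/s7c.png

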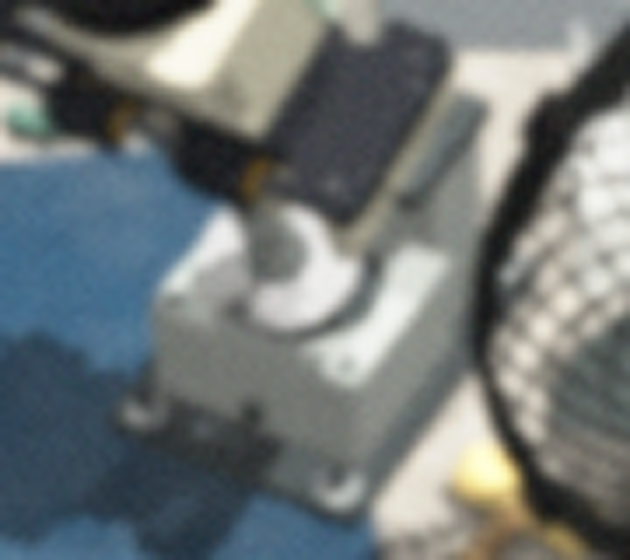

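Call:
drive_tool(
  moves=[
    [0.001,0.013,0.008,0.017,-0.001,0],
    [0.002,0.027,0.014,0.035,-0.003,0],
    [0.003,0.053,0.018,0.068,-0.005,0],
    [0.005,0.08,0.022,0.101,-0.006,0],
    [0.005,0.08,0.022,0.101,-0.006,0],
    [0.005,0.08,0.022,0.101,-0.006,0],
  ],
)

```text
clock: 10.15
tool_pos: [0.5127, 0.0542, 0.1563]
orientation: [165.0, -0.9, 87.0]
force: [0.5, -0.2, -5.7]
opening: 0.0211
```

Run:
```python
from h import *
foot()
for f,t in [([2.3,0,-24],10),([1,0,-25],5),([0,0,-25],0)]: fplan(f,87,t)
```

```text
foot mm [  3.5  -0.1 -23.3] tilt 15.05 leandir -180.0 rpy [165.   -0.9  87. ] F [ 0.5 -0.2 -5.7] M [-0.01  1.33 -0.  ] op 0.0211 t 10.15 j [  34.    0.  -42.   14.  -36. -138.]
tcp [0.5219 0.0544 0.1579]
row [0.005, 0.062, 0.005, 0.084, -0.005, -0.002] n>= 0.6
tcp [0.5312 0.0544 0.1583]
row [0.008, 0.122, 0.019, 0.167, -0.01, -0.002] n>= 1.2
tcp [0.5408 0.0545 0.1588]
row [0.012, 0.185, 0.033, 0.25, -0.015, -0.002] n>= 1.8
```

Call:
drive_tool(
  moves=[
    [0.003,0.031,0.003,0.042,-0.003,0],
    [0.005,0.062,0.005,0.084,-0.005,0],
    [0.007,0.092,0.012,0.126,-0.008,0],
    [0.008,0.122,0.019,0.167,-0.01,0],
    [0.01,0.153,0.026,0.208,-0.012,0],
    [0.012,0.185,0.033,0.25,-0.015,0],
    [0.012,0.185,0.033,0.25,-0.015,0],
    [0.012,0.185,0.033,0.25,-0.015,0],
  ],
)

```text
clock: 10.95
tool_pos: [0.5403, 0.054, 0.1581]
orientation: [180.0, 0.0, 86.8]
force: [-1.7, 0.0, -6.2]
opening: 0.0214
```

Run:
```python
from h import *
s=snap('wrist','w8.png');snap('scene','s8.png')
foot()
im=cv2.imread('pics/s8.png')[115:205,180:280]
cv2.imwrite('pics/s8c.png',cv2.resize(im,None,fx=6.5,fy=6.5,interpolation=cv2.INTER_CUBIC))
im=cv2.imread('pics/w8.png')[80:270,170:340]
cv2.imwrite('pics/w8c.png',cv2.resize(im,None,fx=3.1,fy=3.1,interpolation=cv2.INTER_CUBIC))
q=proj(s,[B,B+[-.0283,.0065,.006],B+[-.042,-.05,0],B+[-.042,.05,0]]);print((q-[170,80]+.5)*3.1)
```

```text
foot mm [ -0.9  -0.4 -25.3] tilt 0.05 leandir 160.0 rpy [180.    0.   86.9] F [-0.6 -0.9 -4.6] M [ 0.05 -0.06  0.02] op 0.0211 t 11.05 j [  26.   11.  -22.    0.  -57. -120.]
[[268.21535278 355.6462678 ]
 [286.29100178 262.67425083]
 [ 79.22667665 220.59068075]
 [441.7023061  200.54311432]]
```

View pics/w8c.png

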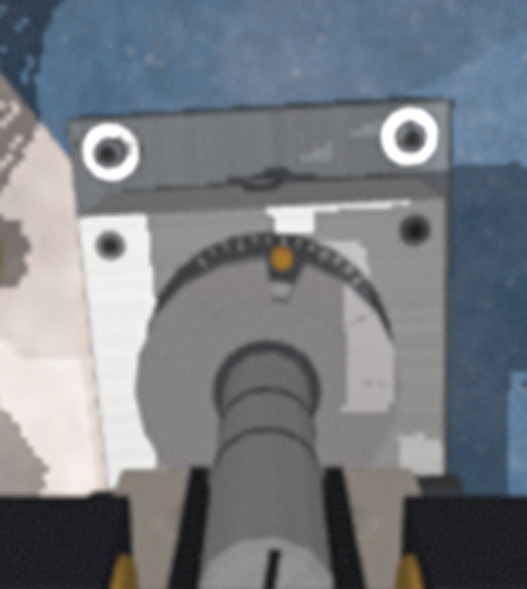

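View pics/s8c.png

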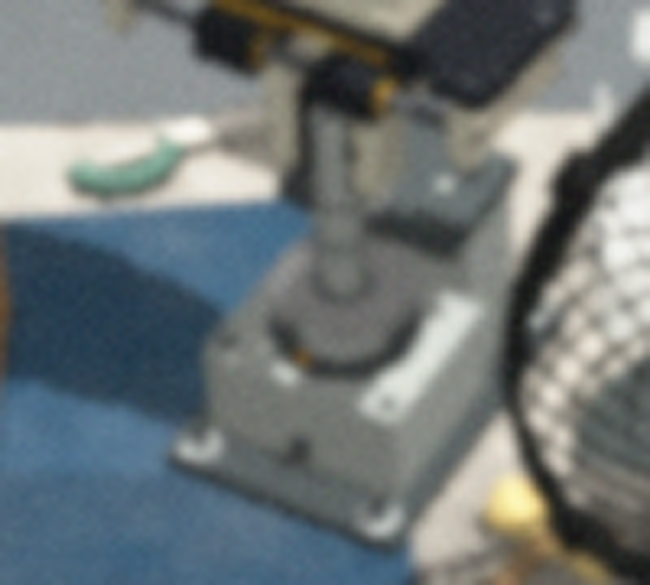

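```bash
sed -i 's/^B=.*; L/B=np.array([.5400,.0546,.062]); L/' h.py
python3 - <<'E'
from h import *
foot()
for z in (-30,-34,-38): fplan([0,0,z],86,0)
E
```

```text
foot mm [ -0.1  -0.5 -25.3] tilt 0.05 leandir 160.0 rpy [180.    0.   86.9] F [-0.6 -0.9 -4.6] M [ 0.05 -0.06  0.02] op 0.0211 t 11.05 j [  26.   11.  -22.    0.  -57. -120.]
tcp [0.54   0.0546 0.1538]
row [0.003, 0.001, 0.031, 0.001, 0.0, 0.014] n>= 0.1
tcp [0.54   0.0546 0.1498]
row [0.003, 0.001, 0.058, 0.001, 0.0, 0.014] n>= 0.2
tcp [0.54   0.0546 0.1458]
row [0.003, 0.001, 0.085, 0.001, 0.0, 0.014] n>= 0.3
```

Call:
drive_tool(
  moves=[
    [0.003,0.001,0.01,0,0,0.007],
    [0.003,0.001,0.02,0,0,0.014],
    [0.003,0.001,0.03,0,0,0.014],
    [0.003,0.001,0.037,0,0,0.014],
    [0.003,0.001,0.044,0,0,0.014],
    [0.003,0.001,0.044,0,0,0.014],
  ],
)

```text
clock: 11.65
tool_pos: [0.5399, 0.0545, 0.1517]
orientation: [180.0, 0.0, 86.0]
force: [0.0, 0.1, -4.7]
opening: 0.0211
```

Run:
```python
from h import *
foot();fplan([0,0,-34],86,0);fplan([0,0,-36],86,0)
```

```text
foot mm [  0.   -0.2 -32.1] tilt 0.04 leandir 145.0 rpy [180.   0.  86.] F [ 0.   0.1 -4.7] M [-0.01 -0.1  -0.03] op 0.0211 t 11.65 j [  26.   12.  -22.    0.  -56. -120.]
tcp [0.54   0.0546 0.1498]
row [0.001, 0.0, 0.013, 0.001, 0.0, 0.0] n>= 0.0
tcp [0.54   0.0546 0.1478]
row [0.001, 0.0, 0.026, 0.001, 0.0, 0.0] n>= 0.1
```

Now I'll feel down in 2 mm steps.

Call:
drive_tool(
  moves=[
    [0,0,0.007,0,0,0],
    [0,0,0.013,0,0,0],
    [0,0,0.013,0,0,0],
  ],
)

```text
clock: 11.95
tool_pos: [0.5399, 0.0544, 0.1496]
orientation: [180.0, 0.0, 86.0]
force: [-0.4, 0.1, -4.7]
opening: 0.0212
```

Call:
drive_tool(
  moves=[
    [0,0,0.005,0,0,0],
    [0,0,0.01,0,0,0],
    [0,0,0.01,0,0,0],
  ],
)

```text
clock: 12.25
tool_pos: [0.5398, 0.0544, 0.1479]
orientation: [180.0, 0.0, 86.0]
force: [-0.1, 0.9, -5.8]
opening: 0.0213
```

Run:
```python
from h import *
foot()
```

```text
foot mm [ -0.2  -0.3 -35.9] tilt 0.03 leandir 94.0 rpy [180.   0.  86.] F [-0.1  0.9 -5.8] M [ 0.02 -0.14  0.05] op 0.0213 t 12.25 j [  26.   12.  -22.    0.  -56. -120.]
```

Call:
drive_tool(
  moves=[
    [0,0,0.007,0,0,0],
    [0,0,0.013,0,0,0],
    [0,0,0.013,0,0,0],
  ],
)

```text
clock: 12.55
tool_pos: [0.5397, 0.0544, 0.1458]
orientation: [-180.0, 0.0, 86.0]
force: [-0.4, -0.9, -3.7]
opening: 0.0214
```

Call:
drive_tool(
  moves=[
    [0,0,0.007,0,0,0],
    [0,0,0.013,0,0,0],
    [0,0,0.013,0,0,0],
  ],
)

```text
clock: 12.85
tool_pos: [0.5396, 0.0543, 0.1437]
orientation: [-180.0, 0.0, 86.0]
force: [-0.1, -0.1, -4.5]
opening: 0.0212
```

Run:
```python
from h import *
s=snap('wrist','w9.png')
foot()
im=cv2.imread('pics/w9.png')[110:270,190:330]
cv2.imwrite('pics/w9c.png',cv2.resize(im,None,fx=4,fy=3.7,interpolation=cv2.INTER_CUBIC))
```

```text
foot mm [ -0.4  -0.3 -40.1] tilt 0.04 leandir 63.0 rpy [-180.    0.   86.] F [ 0.3  0.3 -5.2] M [-0.03 -0.15 -0.  ] op 0.0212 t 12.9 j [  26.   12.  -23.    0.  -55. -120.]
```

View pics/w9c.png

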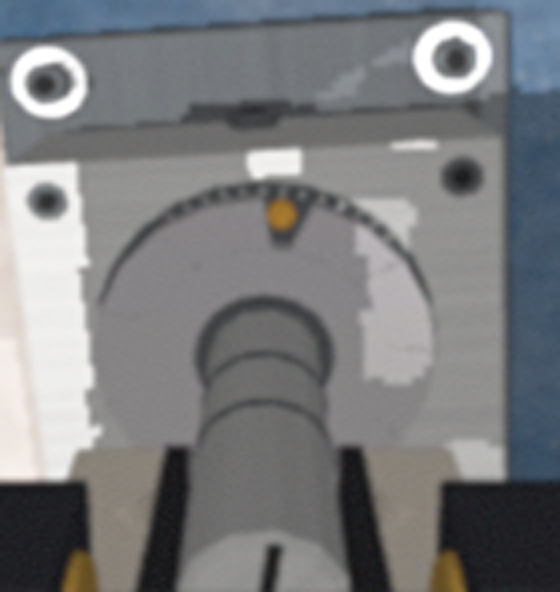

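Run:
```python
import cv2
im=cv2.imread('pics/w9.png')[150:185,235:290]
cv2.imwrite('pics/w9d.png',cv2.resize(im,None,fx=14,fy=14,interpolation=cv2.INTER_LANCZOS4))
```

```text
(no output)
```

View pics/w9d.png

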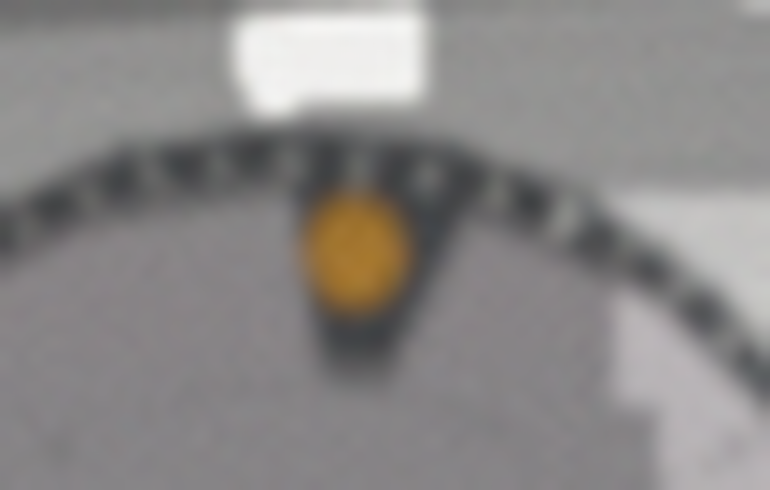

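Call:
drive_tool(
  moves=[
    [0.001,0.002,0,0,0,-0.02],
    [0.001,0.002,0.007,0,0,-0.02],
    [0.001,0.002,0.013,0,0,-0.02],
    [0.001,0.002,0.013,0,0,-0.02],
  ],
)

```text
clock: 13.3
tool_pos: [0.5398, 0.0544, 0.1416]
orientation: [-180.0, 0.0, 87.2]
force: [-0.4, 0.3, -4.8]
opening: 0.0213
```

Call:
drive_tool(
  moves=[
    [0,0,0.007,0,0,0],
    [0,0,0.013,0,0,0],
    [0,0,0.013,0,0,0],
  ],
)

```text
clock: 13.6
tool_pos: [0.5397, 0.0544, 0.1395]
orientation: [-180.0, 0.1, 87.2]
force: [-0.5, -0.3, -4.2]
opening: 0.0214
```

Run:
```python
from h import *
foot()
s=snap('wrist','w10.png')
im=cv2.imread('pics/w10.png')[145:185,230:290]
cv2.imwrite('pics/w10d.png',cv2.resize(im,None,fx=12,fy=12,interpolation=cv2.INTER_LANCZOS4))
```

```text
foot mm [ -0.4  -0.3 -44.3] tilt 0.07 leandir 45.0 rpy [-1.80e+02  1.00e-01  8.72e+01] F [-0.5 -0.3 -4.2] M [-0.   -0.17 -0.02] op 0.0214 t 13.6 j [  26.   12.  -23.    0.  -55. -119.]
```

View pics/w10d.png

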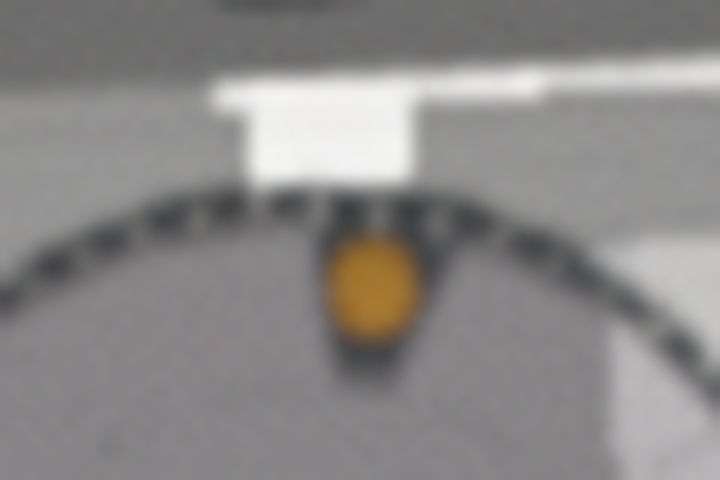

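Call:
drive_tool(
  moves=[
    [0.001,0.001,0.007,0,0,-0.01],
    [0.001,0.001,0.013,0,0,-0.01],
    [0.001,0.001,0.013,0,0,-0.01],
  ],
)

```text
clock: 13.95
tool_pos: [0.5398, 0.0546, 0.1374]
orientation: [-179.9, 0.1, 87.8]
force: [-0.2, 0.1, -3.8]
opening: 0.0215
```

Call:
drive_tool(
  moves=[
    [0,0,0.004,0,0,0],
    [0,0,0.007,0,0,0],
    [0,0,0.007,0,0,0],
  ],
)

```text
clock: 14.25
tool_pos: [0.5398, 0.0546, 0.1363]
orientation: [-179.9, 0.1, 87.8]
force: [-0.2, -0.4, -4.3]
opening: 0.0211
```

Call:
drive_tool(
  moves=[
    [0,0,0.003,0,0,0],
    [0,0,0.005,0,0,0],
    [0,0,0.005,0,0,0],
  ],
)

```text
clock: 14.55
tool_pos: [0.5399, 0.0546, 0.1359]
orientation: [-180.0, 0.1, 87.8]
force: [-1.5, -0.1, -0.9]
opening: 0.0213
```

Call:
drive_tool(
  moves=[
    [0,0,0,0,0,0],
    [0,0,0,0,0,0],
    [0,0,0,0,0,0],
    [0,0,0,0,0,0],
    [0,0,0,0,0,0],
    [0,0,0,0,0,0],
  ],
  fingers=0.2,
)

```text
clock: 15.15
tool_pos: [0.5399, 0.0546, 0.1359]
orientation: [-180.0, 0.1, 87.8]
force: [0.3, -0.3, 0.3]
opening: 0.0521
```

Run:
```python
from h import *
foot()
s=snap('wrist','w11.png')
```

```text
foot mm [ -0.2  -0.2 -47.9] tilt 0.07 leandir 53.0 rpy [-1.80e+02  1.00e-01  8.78e+01] F [ 0.3 -0.3  0.3] M [ 0.02 -0.16  0.02] op 0.0521 t 15.15 j [  26.   13.  -23.    0.  -54. -119.]
```

View pics/w11.png

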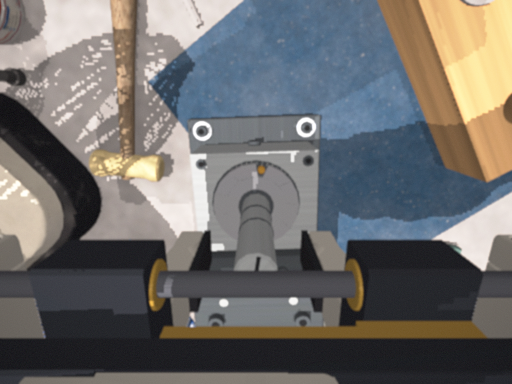

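Released without movement. I'll retract straight up and check.

Call:
drive_tool(
  moves=[
    [0,0,-0.1,0,0,0],
    [0,0,-0.25,0,0,0],
    [0,0,-0.4,0,0,0],
    [0,0,-0.6,0,0,0],
    [0,0,-0.8,0,0,0],
    [0,-0.1,-0.8,0,0,0],
    [0,-0.2,-0.8,0,0,0],
    [0,-0.2,-0.8,0,0,0],
  ],
)

```text
clock: 16.0
tool_pos: [0.5077, 0.0556, 0.2554]
orientation: [-179.9, 0.0, 87.8]
force: [-0.0, -0.7, 0.4]
opening: 0.0525
```

Run:
```python
from h import *
s=snap('wrist','w12.png');snap('scene','s12.png')
im=cv2.imread('pics/s12.png')[85:205,130:280]
cv2.imwrite('pics/s12c.png',cv2.resize(im,None,fx=5,fy=5,interpolation=cv2.INTER_CUBIC))
im=cv2.imread('pics/w12.png')[60:260,150:350]
cv2.imwrite('pics/w12c.png',cv2.resize(im,None,fx=3,fy=3,interpolation=cv2.INTER_CUBIC))
print((proj(s,[B,B+[0,0,.006],B+[0,0,.104]])-[150,60]+.5)*3)
```

```text
[[318.68382811 407.39471109]
 [318.68282506 411.89060683]
 [318.66041962 512.31759442]]
```

View pics/w12c.png

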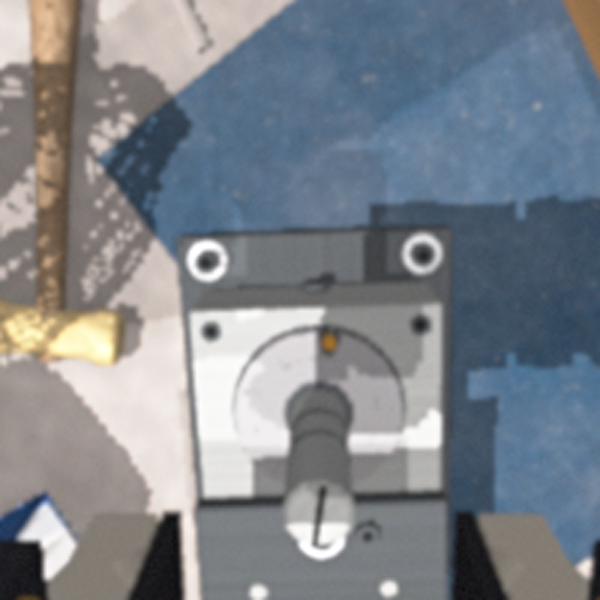

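View pics/s12c.png

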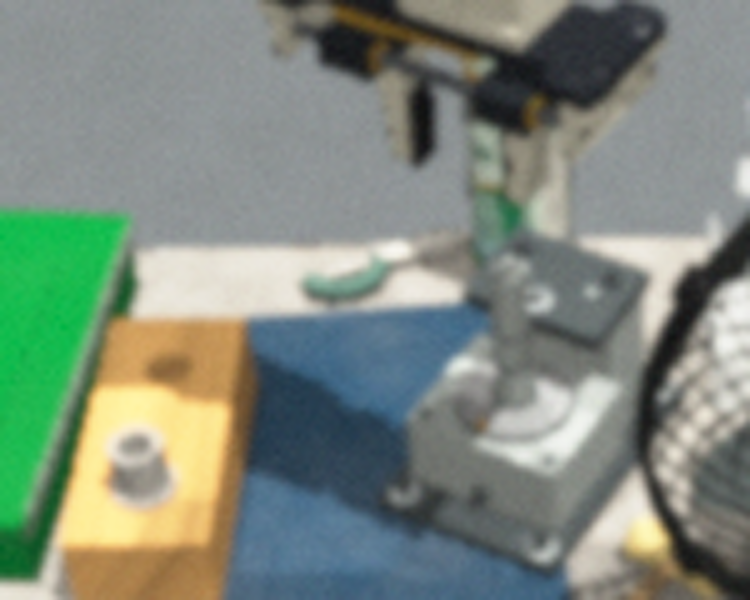

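The wrist crop shows the flange flat on the block at (319,405), with the pin in the notch at (329,342) and the spigot top at (319,515). The expected spigot top for home is (319,512). The bush is undisturbed in the stand.

```bash
python3 -c "
from h import *
print(ticket.close_job())"
```

```text
the job is handed in; nothing more can be done
None
```

The spindle is seated upright in the jig's bore, released, with the index pin in a notch of its flange. I handed the job in at about 16 s of the 72 s allowed.

**What I did**
- I lifted the spindle from the stand, leaned it back and started its foot in the bore. At 25° of lean one arm joint came within about 1° of its limit, so I eased to 21°.
- I lowered the foot to about 20 mm deep, straightened the spindle under the drill plate, and slid it down.
- I turned it about 2° in all to centre the notch on the pin, touched it down lightly, let go and backed off.

**Last checks**
- **Height:** contact came with the flange underside about 0.1 mm from the block top by my estimate, and releasing did not shift the tool. The vertical force changed by about 4 N at contact, and I saw no sudden rise in force before that.
- **Position:** in the final wrist picture the pin sits in the notch. The spindle's top is within about 1 mm of where it should be.
- **Bush and bottle:** the bush still stands over its socket. I did not check the wash bottle again at the end, but the arm stayed well away from it.

The camera views disagreed on the bore's position by about 1–2 mm. I settled it with pictures taken near the bore, and the spindle went in without side force. No check failed, and the hand-in reports no verdict.

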